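# Rock a stuck tube block out of a dry-block heater

### The job

The empty aluminium tube block, the one with the T-shaped lifting handle, is stuck in its well of the dry-block heater. Take it by the handle and rock it side to side, along the handle's bar, so that first one side comes up free while the other is still seated and then the other side follows; do not yank it straight up. Finish while holding it still and level just above its own well, its underside about 20 mm over the heater's rim, and leave the block of tubes and the things around the heater where they are.

Things in the scene. Friction and masses are not known exactly. Their poses are not given: they have to be found in the camera images.
- heater: White dry-block heater, fixed, 195 (x) by 120 (y) mm, rim (top face) 64 mm above the bench. Origin on the bench midway between its two wells; runs from x -110 (display end, faces the robot) to x +85 mm; z up. Wells at x -32 and +32 mm, each 46.4 (x) by 62 (y) mm and 14 mm deep.
- well_front (a point): Floor centre of the well nearer the display (heater x -32 mm), 14 mm below the rim. In each well's +y and -y wall a sprung steel roller catches over a rib on the block: the rib snaps past it when that side is about 6 mm up; from about 11 mm up the roller is beneath the rib. Freeing takes up to about 15 N of upward pull at a side, twice that straight up.
- well_rear (a point): Floor centre of the well farther from the display (heater x +32 mm), 14 mm below the rim; the same rollers.
- block: The stuck block, loose, in either well: aluminium, 44 (x) by 54 (y) by 44 mm high, about 0.27 kg, empty dark holes on top, a rounded rib 3 mm proud low along each y side. Origin: centre of its underside, on the well floor at the start; z up, axes parallel to the heater's. A 12 mm post, 20 mm high, on its top carries the black handle bar.
- block_grip (a point): Centre of the black handle bar, 77 mm above the block's underside. Bar: 14 mm thick (x), 40 mm long (y), 28 mm high. Pinch it across the 14 mm, fingers at its +x and -x faces; the block is then rocked along y, leaning about its own x axis by some 0.2 to 0.25 rad each way.
- block_left (a point): Middle of the rib on the block's +y side: 27 mm from its centre, 4 mm above its underside. Axes as the block's.
- block_right (a point): Middle of the rib on the block's -y side: 27 mm from its centre, 4 mm above its underside. Axes as the block's.
- tube_block: The other block, in the other well: same aluminium body 44 x 54 x 44 mm, no handle, holding four closed amber tubes whose grey caps reach 10 mm above its top. Origin at the centre of its underside. Stays seated.
- dish: Closed clear culture dish, 92 mm across, 16 mm high, beside the heater. Origin under its centre. Leave alone.
- bottle: Amber bottle, 60 mm across, 120 mm high, beside the heater. Origin under its centre. Leave alone.
- mouse: Black computer mouse, 100 x 58 mm, 31 mm high, beside the heater. Origin under its centre. Leave alone.
Not all that is in view belongs to the job. What is shaped like the tube_block but pink, purple or yellow is not meant.

How it is judged:
By the outcome, as a careful person would: the job done as asked, in the order asked, and still so for the second after the job is handed in, while the arm keeps its last pose, push and grip.
It also fails if it takes over 35 s, if anything falls off the work surface, if the arm or the gripper's body presses on something with over 40 N, if the wrist force passes 120 N, or if a joint passes its speed limit or range.

### The arm

A 6-joint arm with a two-finger parallel gripper is mounted at the origin on the work surface. World frame = base frame: x ahead of the robot, y to its left, z up, the work surface at z = 0. Lengths are in m, angles in rad, forces in N, time in s.
With the tool pointing down it reaches from about 0.3 to 0.775 m from the base axis. Payload 14.6 kg.
Tool frame: the origin (TCP) lies between the finger pads; the fingertips stand 19 mm ahead of it and the grasp point (between the pads) is the TCP; z points along the fingers, y is the direction in which the jaws open and shut (so a half turn about z gives the same grasp; the last joint's range is limited). The gripper opens to 94 mm and grips with 3 to 60 N. Pads are 16 mm wide; open, the fingers measure 119 mm over their backs; the gripper's body (75 mm by 177 mm) begins 78 mm behind the grasp point.
Start: joints at [-1.22, 0.3, 1.521, -0, 1.321, -0.067], TCP at [0.223, -0.503, 0.224] pointing down, gripper open.
Joint ranges: [-3.03, 3.03], [-0.79, 2.21], [0.23, 2.52], [-1.04, 4.18], [0, 3.07], [-2.55, 2.55]. Speed limits (rad/s): [2.22, 2.22, 2.57, 3.14, 3.14, 3.14].

### API

Orientations are given as [roll, pitch, yaw] about the fixed x, y, z axes, in that order (R = Rz(yaw) Ry(pitch) Rx(roll)).
In Python, from station import telemetry, vision, ctrl gives the robot as it stands. The module is installed in compiled form; this text tells all that it offers.
- The arm moves only by the shell command python3 -m creep 'ROWS' [FORCE]. ROWS is JSON, a list of rows, each a list of 3 entries, a list of its own where there are three numbers: the shift along the tool's x, y, z in units of 50 mm (1.0 is 50 mm), then the turn about the tool's z in units of 8 degrees (1.0 is 8 degrees), then the opening, from 0 (shut) to 1 (fully open). In form: [[[tx, ty, tz], twist, gripper], ...]. A call has 1 to 12 rows; each row is the pose to reach, as a shift and turn from the pose commanded when the call began, along the tool's axes at that moment; what a row does not reach only later rows make up. A row lasts 1/10 s, in which the tool goes at most 50 mm and 8.59 degrees, less where a joint would pass 70% of its speed; a pose out of reach is approached as far as the arm can. A call with a gripper value outside its range is refused whole. The fingers move at their own pace and stop on an object; FORCE is the grip in N (left out, the last holds). Time passes only in rows, so rows that repeat a pose let the fingers close. It gives the time, the measured TCP pose, the force and the opening at its end, in the units of the state.
- telemetry.get_obs(): the state, without advancing time (a new reading comes with each control period).
- vision.camera(name): name is "scene" or "top" or "wrist"; returns a dict with "img" (384x512x3 uint8, red, green, blue), "depth" (384x512 float32, m along the optical axis (not along the pixel's ray), 0 where there is no reading), "vertical_fov" (degrees; the focal length in pixels is half the picture's height over the tangent of half this angle, whatever the lens; pixels are square), "cx", "cy" (the principal point, pixels), "extrinsics" (4x4, takes a point from camera to world coordinates); the wrist camera has in their place "hand_eye" (4x4, takes a point from camera to tool coordinates, whose origin is the TCP and whose axes are the flange's). Camera axes: x right, y down, z forward; pixel columns grow to the right and rows downward; lengths in m; the calibration is good to about 2 mm. A picture is of the moment at which its call begins: read the wrist's pose just before it.
- ctrl.hand_in(): hands the job in, once; it reports no verdict.
The state is a dict: "time_s": time; "qpos": joint angles; "joint_vel": joint speeds; "tau": joint torques, N m; "ee_pos": TCP position; "eef_rot": TCP orientation; "force": force on the tool from outside, world axes, zero at the start; "moment": the same for the moment, N m; "grip_width": finger opening in m.
Only numpy, scipy, OpenCV 4.12 (cv2) and the standard library are available. Lean on these libraries where they do the work, as an engineer would, in place of code of your own. Each camera call takes 0.05 s, during which the arm holds its last target.

## Working session

There is one attempt and no reset: what is moved stays moved. The work goes in short steps, Python scripts to look and compute and a shell command to move; the robot and the scene stay as the last step left them, time stands still between calls to the robot, and variables do not carry over. Pictures are saved under pics/ and viewed, and the job is handed in when it is done.

```bash
mkdir -p pics
cat > h.py <<'E'
import numpy as np, cv2
from station import telemetry, vision, ctrl
from scipy.spatial.transform import Rotation as R
def obs():
    o=telemetry.get_obs(); return o
def T(o):
    M=np.eye(4); M[:3,:3]=R.from_euler('xyz',o['eef_rot']).as_matrix(); M[:3,3]=o['ee_pos']; return M
def grab(name,fn):
    o=obs(); c=vision.camera(name); c['E']=c['extrinsics'] if 'extrinsics' in c else T(o)@np.array(c['hand_eye'])
    cv2.imwrite('pics/'+fn+'.png',c['img'][:,:,::-1]); np.savez('pics/'+fn+'.npz',img=c['img'],depth=c['depth'],E=c['E'],K=[c['vertical_fov'],c['cx'],c['cy']])
    return c
def load(fn): return np.load('pics/'+fn+'.npz')
def cloud(d):
    fov,cx,cy=d['K']; f=192/np.tan(np.radians(fov)/2); z=d['depth']
    v,u=np.mgrid[:384,:512]; P=np.stack([(u-cx)/f*z,(v-cy)/f*z,z],-1)
    return P@d['E'][:3,:3].T+d['E'][:3,3]
E
python3 - <<'E'
from h import *
for n in ['top','scene','wrist']:
    c=grab(n,n+'0'); print(n,c['vertical_fov'],c['cx'],c['cy'],np.round(c['E'],3).tolist())
o=obs(); print({k:np.round(v,3).tolist() for k,v in o.items()})
E
```

```text
top 51.091301922350624 251.42371631261747 186.5075328332872 [[0.014, -0.981, 0.194, 0.424], [-1.0, -0.011, 0.015, 0.043], [-0.013, -0.195, -0.981, 0.944], [0.0, 0.0, 0.0, 1.0]]
scene 51.80395842806341 258.5899446342357 197.2863717990778 [[0.499, 0.488, -0.716, 1.176], [0.866, -0.287, 0.409, -0.293], [-0.005, -0.824, -0.566, 0.564], [0.0, 0.0, 0.0, 1.0]]
wrist 70.49533958606 252.2705170450869 188.44199409406636 [[0.405, -0.876, -0.263, 0.301], [-0.914, -0.389, -0.115, -0.47], [-0.001, 0.287, -0.958, 0.385], [0.0, 0.0, 0.0, 1.0]]
{'time_s': 0.15, 'qpos': [-1.22, 0.3, 1.521, -0.0, 1.321, -0.067], 'joint_vel': [-0.001, 0.0, -0.001, -0.002, 0.0, -0.001], 'tau': [0.001, -53.195, -35.282, 0.071, 0.024, -0.0], 'ee_pos': [0.223, -0.503, 0.224], 'eef_rot': [-3.141, -0.0, 0.418], 'force': [0.648, 0.737, -0.504], 'moment': [0.038, 0.025, -0.059], 'grip_width': 0.094}
```

```bash
python3 -c "
import cv2
for n in ['top0','scene0']:
    cv2.imwrite('pics/'+n+'x.png',cv2.resize(cv2.imread('pics/'+n+'.png'),(800,600)))"
```

```text
(no output)
```

View pics/top0.png

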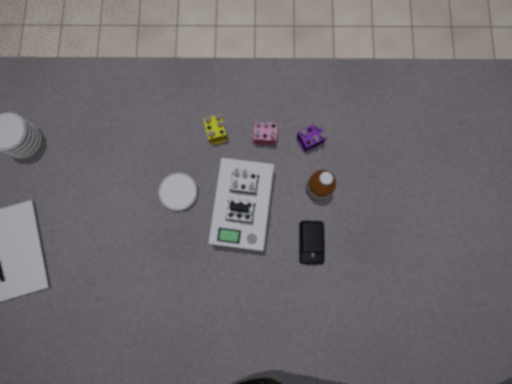

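View pics/scene0.png

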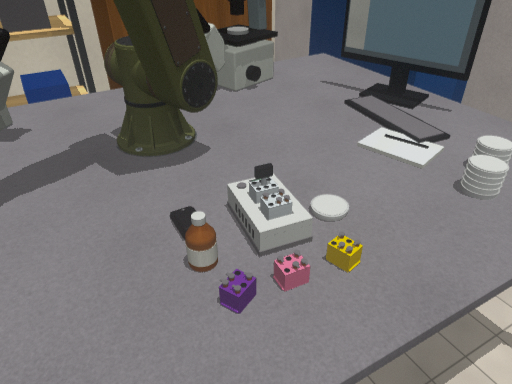

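Candidates (top view): the silver block with the black bar at (240,209), the silver tube block at (244,181), and the yellow (215,128), pink (265,132) and purple (311,137) blocks. By the description it is the one at (240,209), in the front well. I'll check that in a close crop.

Run:
```python
from h import *
d=load('top0'); P=cloud(d); im=d['img'][:,:,::-1]
cv2.imwrite('pics/top0crop.png',cv2.resize(im[150:260,195:285],None,fx=6,fy=5.4,interpolation=cv2.INTER_CUBIC)[:600])
Z=P[...,2]; 
roi=np.zeros(Z.shape,bool); roi[150:260,195:285]=1
print('bench',np.median(Z[280:300,100:200]))
m=roi&(Z>.050)&(Z<.074); 
pts=P[m][:,:2].astype(np.float32); print(m.sum(),cv2.minAreaRect(pts),np.median(P[m][:,2]))
m=roi&(Z>.115); print('bar',m.sum(),P[m].mean(0),cv2.minAreaRect(P[m][:,:2].astype(np.float32)),np.argwhere(m).mean(0), Z[m].max())
m=roi&(Z>.085)&(Z<.103); print('tops',m.sum(),P[m].mean(0))
```

```text
bench -0.0003225913936326097
3612 ((0.5611913800239563, 0.07835227251052856), (0.11987568438053131, 0.1954878270626068), 83.29208374023438) 0.0637567277199318
bar 196 [0.51820131 0.07337953 0.29016674] ((0.49269258975982666, 0.05679621547460556), (0.13582102954387665, 0.03719525411725044), 26.46293067932129) [207.28061224 239.19387755] 0.9437090679667115
tops 804 [0.5744077  0.07562875 0.09400037]
```

View pics/top0crop.png

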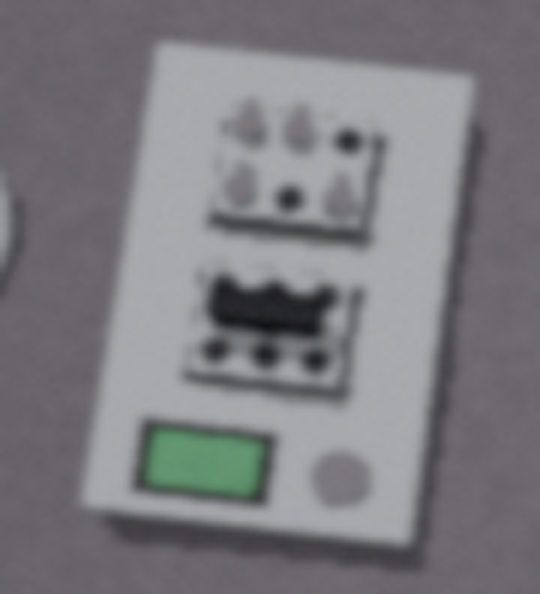

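The crop shows the black bar in front of empty dark holes, in the well next to the green display. The block behind it has the grey caps, so the choice holds. Next, the bar's position.

Run:
```python
from h import *
d=load('top0'); P=cloud(d); Z=P[...,2]
roi=np.zeros(Z.shape,bool); roi[195:222,222:262]=1
m=roi&(Z>.118)&(Z<.16); q=P[m]; print('bar',m.sum(),q.mean(0),np.median(q[:,2]),cv2.minAreaRect(q[:,:2].astype(np.float32)))
y=np.radians(-6.71); ex=np.array([np.cos(y),np.sin(y)]); c=np.array([.5612,.0784])+.0125*ex
print('origin',c,'front',c-.032*ex,'rear',c+.032*ex)
o=obs(); M=T(o); t=np.array([*(c-.032*ex),.25]); print((M[:3,:3].T@(t-M[:3,3]))/.05)
```

```text
bar 157 [0.54030106 0.08054618 0.13834477] 0.1399114384221567 ((0.5415582060813904, 0.08089776337146759), (0.039204515516757965, 0.014210987836122513), 84.2978286743164)
origin [0.57361438 0.07693945] front [0.54183357 0.08067846] rear [0.60539519 0.07320044]
[10.55899289 -8.07527425 -0.51176713]
```

```bash
python3 -m creep '[[[0.8,-0.6,-0.1],-0.6,0.5],[[1.7,-1.3,-0.3],-1.2,0.5],[[2.6,-2.0,-0.5],-1.8,0.5],[[3.5,-2.7,-0.5],-2.4,0.5],[[4.4,-3.4,-0.5],-3.1,0.5],[[5.3,-4.0,-0.5],-3.7,0.5],[[6.2,-4.7,-0.5],-4.3,0.5],[[7.1,-5.4,-0.5],-5.0,0.5],[[8.0,-6.1,-0.5],-5.6,0.5],[[8.9,-6.8,-0.5],-6.2,0.5],[[9.8,-7.5,-0.5],-6.9,0.5],[[10.56,-8.08,-0.5],-7.4,0.5]]' 30; python3 -m creep '[[[0,0,0],0,0.5],[[0,0,0],0,0.5],[[0,0,0],0,0.5]]'
cat > st.py <<'E'
from h import *
o=obs(); print({k:np.round(o[k],4).tolist() for k in ['time_s','ee_pos','eef_rot','force','moment','grip_width','qpos']})
E
python3 st.py
```

```text
time_s: 1.35
ee_pos: [0.5106, 0.0243, 0.2494]
eef_rot: [3.142, 0.0, 1.455]
force: [0.8, -1.3, -0.3]
grip_width: 0.0469
time_s: 1.65
ee_pos: [0.5097, 0.0214, 0.2493]
eef_rot: [-3.141, 0.0, 1.45]
force: [-0.1, 0.5, 0.1]
grip_width: 0.0473
{'time_s': 1.65, 'ee_pos': [0.5097, 0.0214, 0.2493], 'eef_rot': [-3.1412, 0.0002, 1.4498], 'force': [-0.0736, 0.4527, 0.0532], 'moment': [-0.0119, -0.0067, 0.0215], 'grip_width': 0.0473, 'qpos': [-0.0298, 0.1918, 1.5969, -0.0002, 1.3533, 0.0912]}
```

Run:
```python
from h import *
grab('wrist','w1'); grab('scene','s1'); d=load('w1'); P=cloud(d); Z=P[...,2]
m=(Z>.118)&(Z<.155)&(np.hypot(P[...,0]-.5417,P[...,1]-.081)<.04); q=P[m]; print(m.sum(),np.median(q[:,2]))
t=(Z>.13)&m
print(cv2.minAreaRect(P[t][:,:2].astype(np.float32)))
m=(Z>.058)&(Z<.07); print(cv2.minAreaRect(P[m][:,:2].astype(np.float32)),np.median(Z[m]))
o=obs(); M=T(o); y=np.radians(-6.7); print(M[:3,:3].T@(np.array([.5417,.0808,.250])-M[:3,3])/.05)
```

```text
632 0.14111281410937604
((0.544002115726471, 0.08112102001905441), (0.03818199783563614, 0.0141287324950099), 83.86109161376953)
((0.5577062964439392, 0.029261715710163116), (0.2188609391450882, 0.19574424624443054), 83.00753021240234) 0.06462182137693814
[ 1.26382624  0.48861603 -0.00840139]
```

View pics/w1.png

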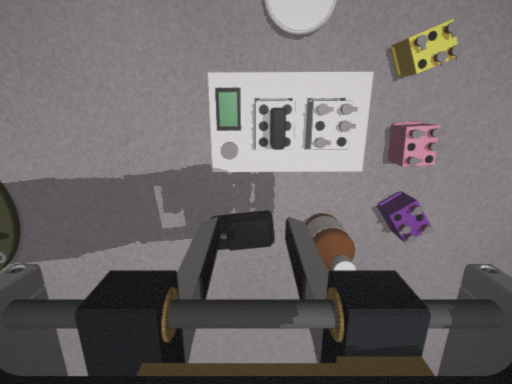

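The wrist view shows the bar at (278,128), with the amber-tube block behind it at (330,125). The bar's top is at z 0.141, as it should be. The top and wrist cameras agree to 2 mm, so I'll move over the bar and re-measure.

```bash
python3 -m creep '[[[0.4,0.15,0.2],0,0.5],[[0.8,0.3,0.4],0,0.5],[[1.1,0.45,0.6],-0.05,0.5],[[1.27,0.51,0.8],-0.05,0.5],[[1.27,0.51,0.8],-0.05,0.5],[[1.27,0.51,0.8],-0.05,0.5]]'
python3 - <<'E'
from h import *
o=obs(); M=T(o)
grab('wrist','w2');grab('top','t2'); 
for n in ['w2','t2']:
    d=load(n); P=cloud(d); Z=P[...,2]
    t=(Z>.13)&(Z<.155)&(np.hypot(P[...,0]-.5417,P[...,1]-.081)<.03)
    print(t.sum(), t.sum() and cv2.minAreaRect(P[t][:,:2].astype(np.float32)))
print(o['ee_pos'],o['eef_rot'])
E
```

```text
time_s: 2.35
ee_pos: [0.5428, 0.0814, 0.2096]
eef_rot: [-3.141, 0.0, 1.457]
force: [-1.1, 1.3, -0.4]
grip_width: 0.047
648 ((0.5443578958511353, 0.0818512886762619), (0.03894665837287903, 0.013536853715777397), 83.31136322021484)
0 0
[0.54277003 0.0814452  0.20962715] [-3.14145266e+00  1.32910944e-04  1.45727054e+00]
```

View pics/w2.png

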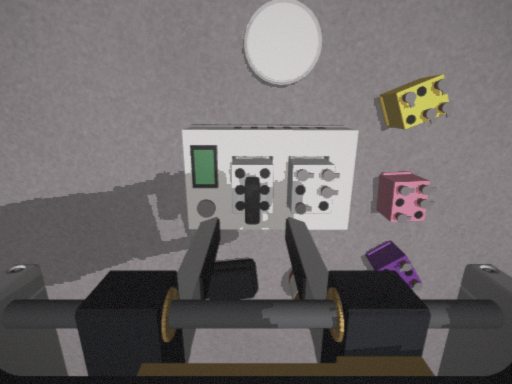

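The bar is at (252,200), centred between the fingers at about (252,250), and its yaw matches. I'll descend and close.

```bash
python3 -m creep '[[[0,0.01,0.3],0,0.5],[[0,0.01,0.6],0,0.5],[[0,0.01,0.9],0,0.5],[[0,0.01,1.2],0,0.5],[[0,0.01,1.4],0,0.5],[[0,0.01,1.55],0,0.5],[[0,0.01,1.63],0,0.5],[[0,0.01,1.63],0,0.5],[[0,0.01,1.63],0,0.4],[[0,0.01,1.63],0,0.3]]' 20; python3 -m creep '[[[0,0,0],0,0.2],[[0,0,0],0,0.1],[[0,0,0],0,0.05],[[0,0,0],0,0.05],[[0,0,0],0,0],[[0,0,0],0,0]]' 35; python3 st.py; python3 -c "
from h import *
grab('scene','s2');d=load('s2');cv2.imwrite('pics/s2c.png',cv2.resize(d['img'][130:280,180:360,::-1],None,fx=4,fy=4,interpolation=3))"
```

```text
time_s: 3.45
ee_pos: [0.5437, 0.0821, 0.1285]
eef_rot: [3.141, -0.0, 1.458]
force: [0.1, -0.2, -1.1]
grip_width: 0.0345
time_s: 4.05
ee_pos: [0.5434, 0.0821, 0.1279]
eef_rot: [-3.141, -0.0, 1.458]
force: [0.2, -0.1, -0.2]
grip_width: 0.0137
{'time_s': 4.05, 'ee_pos': [0.5434, 0.0821, 0.1279], 'eef_rot': [-3.1415, -0.0, 1.458], 'force': [0.2152, -0.0703, -0.2288], 'moment': [0.0053, 0.0575, -0.0169], 'grip_width': 0.0137, 'qpos': [0.0833, 0.3971, 1.6272, 0.0, 1.1175, 0.1961]}
```

View pics/s2c.png

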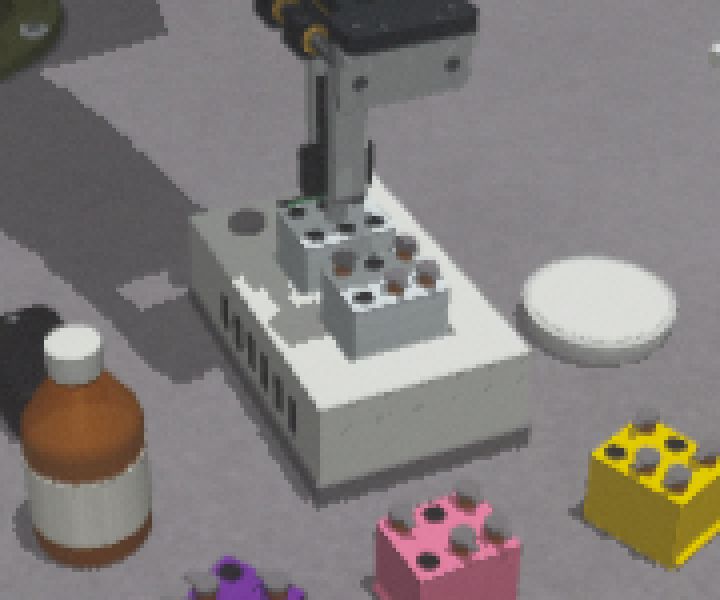

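It is gripped (width 13.7 mm, the bar is 14 mm) and the picture shows the block still seated. First rock: lean toward the block's -y side so that +y comes up, following the arc about the far lower edge.

```bash
python3 -m creep '[[[-0.02,0,-0.006],0,0],[[-0.04,0,-0.012],0,0],[[-0.06,0,-0.018],0,0],[[-0.08,0,-0.024],0,0],[[-0.10,0,-0.03],0,0],[[-0.12,0,-0.036],0,0],[[-0.14,0,-0.04],0,0],[[-0.16,0,-0.045],0,0],[[-0.18,0,-0.05],0,0],[[-0.18,0,-0.05],0,0]]' 40;python3 st.py; python3 -c "
from h import *
grab('scene','s3');d=load('s3');cv2.imwrite('pics/s3c.png',cv2.resize(d['img'][130:280,180:360,::-1],None,fx=4,fy=4,interpolation=3))"
```

```text
time_s: 5.1
ee_pos: [0.5423, 0.0744, 0.1299]
eef_rot: [-3.141, -0.002, 1.458]
force: [1.7, 10.3, -7.0]
grip_width: 0.0137
{'time_s': 5.1, 'ee_pos': [0.5423, 0.0744, 0.1299], 'eef_rot': [-3.141, -0.0024, 1.458], 'force': [1.6713, 10.3123, -7.027], 'moment': [2.3831, -0.532, 0.0003], 'grip_width': 0.0137, 'qpos': [0.0683, 0.3901, 1.632, 0.0028, 1.1197, 0.1798]}
```

View pics/s3c.png

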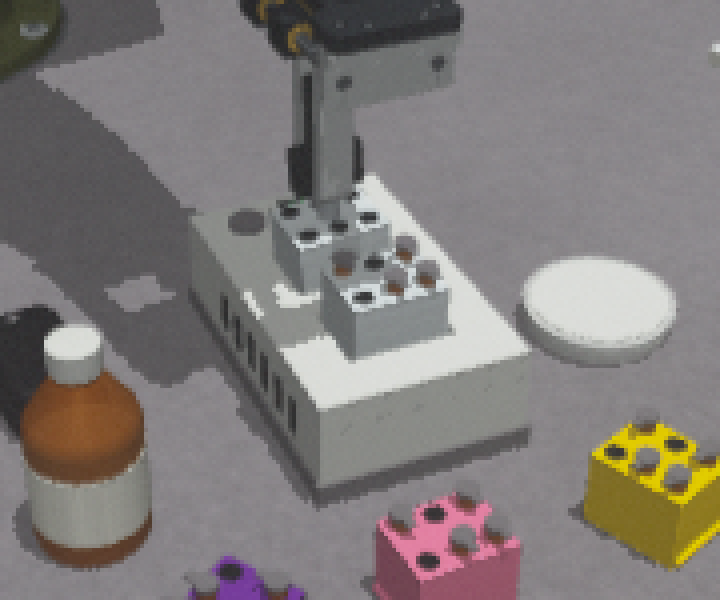

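The block's top has shifted left and is tilting, with about 12 N on the hand. I'll continue along the arc.

```bash
python3 -m creep '[[[-0.02,0,-0.004],0,0],[[-0.04,0,-0.008],0,0],[[-0.06,0,-0.012],0,0],[[-0.08,0,-0.016],0,0],[[-0.10,0,-0.02],0,0],[[-0.12,0,-0.022],0,0],[[-0.14,0,-0.026],0,0],[[-0.16,0,-0.03],0,0],[[-0.18,0,-0.034],0,0],[[-0.20,0,-0.036],0,0],[[-0.20,0,-0.036],0,0]]' 40;python3 st.py; python3 -c "
from h import *
grab('scene','s4');d=load('s4');cv2.imwrite('pics/s4c.png',cv2.resize(d['img'][130:280,180:360,::-1],None,fx=4,fy=4,interpolation=3))
grab('wrist','w4')"
```

```text
time_s: 6.25
ee_pos: [0.5413, 0.0641, 0.1322]
eef_rot: [-3.141, -0.002, 1.458]
force: [0.5, 6.4, -2.6]
grip_width: 0.0135
{'time_s': 6.25, 'ee_pos': [0.5413, 0.0641, 0.1322], 'eef_rot': [-3.1413, -0.0019, 1.4579], 'force': [0.4771, 6.3755, -2.6161], 'moment': [1.8734, -0.108, -0.0087], 'grip_width': 0.0135, 'qpos': [0.0497, 0.3824, 1.637, 0.0021, 1.1221, 0.1617]}
```

View pics/s4c.png

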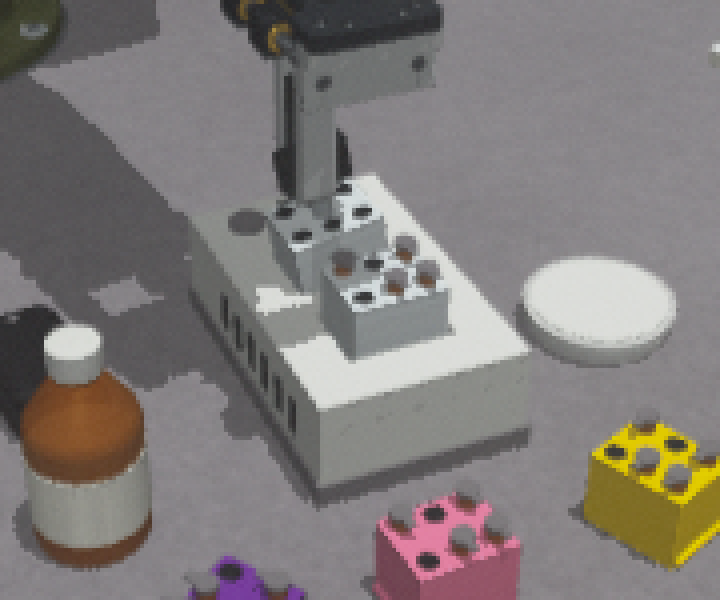

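View pics/w4.png

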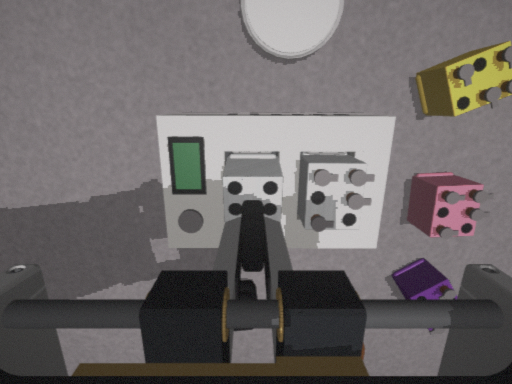

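The block is clearly leaning: in the wrist view its +y side face shows at (252,168), and the force has dropped, so the snap went past. I'll measure the tilt from depth.

```bash
cat > tilt.py <<'E'
from h import *
import sys
def hf(P):  # to heater frame
    y=np.radians(-6.7); ex=np.array([np.cos(y),np.sin(y),0]); ey=np.array([-np.sin(y),np.cos(y),0])
    D=P-np.array([.5748,.0775,0]); return np.stack([D@ex+.032,D@ey,D[...,2]],-1)  # origin at front well
def go(n):
    d=load(n); Q=hf(cloud(d)).reshape(-1,3); I=d['img'].reshape(-1,3)
    s=Q[(abs(Q[:,0])<.021)&(abs(Q[:,1])<.045)&(Q[:,2]>.067)&(Q[:,2]<.20)]
    # print profile of max z by y bin, plus RANSAC plane with near-vertical normal
    best=None; rng=np.random.default_rng(0)
    for _ in range(800):
        p=s[rng.choice(len(s),3,0)]; nn=np.cross(p[1]-p[0],p[2]-p[0]); L=np.linalg.norm(nn)
        if L<1e-5: continue
        nn/=L; nn*=np.sign(nn[2]); 
        if nn[2]<.93 or abs(nn[0])>.12: continue
        inl=abs((s-p[0])@nn)<.0012
        if best is None or inl.sum()>best.sum(): best=inl
    q=s[best]; c=q.mean(0); nn=np.linalg.svd(q-c)[2][2]; nn*=np.sign(nn[2])
    print(n,'n',best.sum(),'c',np.round(c,4),'normal',np.round(nn,3),'lean about x (rad)',round(float(np.arctan2(-nn[1],nn[2])),3),
      'yext',np.round(np.percentile(q[:,1],[1,99]),4),'zext',np.round(np.percentile(q[:,2],[1,99]),4),'z at y=0',round(float(c[2]+nn[1]/nn[2]*c[1]),4))
for n in sys.argv[1:]: go(n)
E
python3 tilt.py w1 w2 w4 s2 s4
```

```text
w1 n 1014 c [-0.002   0.0022  0.0947] normal [0.001 0.001 1.   ] lean about x (rad) -0.001 yext [-0.0269  0.0264] zext [0.0936 0.0959] z at y=0 0.0947
w2 n 1208 c [-0.0003  0.0034  0.0948] normal [-0.003 -0.001  1.   ] lean about x (rad) 0.001 yext [-0.0257  0.0262] zext [0.0938 0.096 ] z at y=0 0.0948
w4 n 1838 c [0.     0.0041 0.1016] normal [-0.001 -0.17   0.985] lean about x (rad) 0.171 yext [-0.0164  0.0187] zext [0.0975 0.1046] z at y=0 0.1009
s2 n 162 c [ 0.003  -0.0021  0.0943] normal [0.02  0.008 1.   ] lean about x (rad) -0.008 yext [-0.0265  0.0264] zext [0.0931 0.0959] z at y=0 0.0943
s4 n 188 c [ 0.0023 -0.0084  0.099 ] normal [ 0.001 -0.167  0.986] lean about x (rad) 0.168 yext [-0.034   0.0178] zext [0.0943 0.1038] z at y=0 0.1004
```

Lean is 0.17 rad, so the raised side is up about 9 mm. I need a little more, to about 0.24, keeping the right side down.

```bash
python3 -m creep '[[[-0.02,0,0],0,0],[[-0.04,0,0],0,0],[[-0.06,0,0],0,0],[[-0.08,0,0],0,0],[[-0.10,0,0],0,0],[[-0.12,0,0],0,0],[[-0.12,0,0],0,0]]';python3 st.py; python3 -c "
from h import *
grab('wrist','w5');grab('scene','s5')"; python3 tilt.py w5 s5
```

```text
time_s: 7.05
ee_pos: [0.5407, 0.0582, 0.1325]
eef_rot: [3.141, -0.002, 1.458]
force: [-0.6, 7.5, 0.5]
grip_width: 0.0138
{'time_s': 7.05, 'ee_pos': [0.5407, 0.0582, 0.1325], 'eef_rot': [3.1415, -0.0021, 1.4579], 'force': [-0.5538, 7.4858, 0.5289], 'moment': [1.9602, 0.1043, -0.1005], 'grip_width': 0.0138, 'qpos': [0.0389, 0.3793, 1.6406, 0.0023, 1.1213, 0.1508]}
w5 n 2022 c [1.00e-04 2.00e-04 1.03e-01] normal [ 0.003 -0.238  0.971] lean about x (rad) 0.24 yext [-0.0228  0.0163] zext [0.097  0.1072] z at y=0 0.103
s5 n 196 c [ 0.0028 -0.0102  0.1   ] normal [ 0.004 -0.242  0.97 ] lean about x (rad) 0.244 yext [-0.0356  0.0147] zext [0.0934 0.107 ] z at y=0 0.1026
```

Both cameras give a lean of 0.24 rad, with the +y rib up about 14 mm and the -y side still on the floor. Now I'll rock back about the raised +y rib, rising so that its roller stays beneath it.

```bash
python3 -m creep '[[[0.02,0,-0.012],0,0],[[0.04,0,-0.024],0,0],[[0.06,0,-0.036],0,0],[[0.08,0,-0.046],0,0],[[0.10,0,-0.056],0,0],[[0.125,0,-0.066],0,0],[[0.15,0,-0.076],0,0],[[0.175,0,-0.086],0,0],[[0.20,0,-0.096],0,0],[[0.20,0,-0.096],0,0]]' 45;python3 st.py; python3 -c "
from h import *
grab('wrist','w6');grab('scene','s6')"; python3 tilt.py w6 s6
```

```text
time_s: 8.15
ee_pos: [0.5418, 0.0674, 0.1371]
eef_rot: [3.141, -0.0, 1.458]
force: [-0.9, 0.7, -3.3]
grip_width: 0.0137
{'time_s': 8.15, 'ee_pos': [0.5418, 0.0674, 0.1371], 'eef_rot': [3.1415, -0.0, 1.4581], 'force': [-0.9279, 0.71, -3.2754], 'moment': [-0.0515, -0.0691, 0.0309], 'grip_width': 0.0137, 'qpos': [0.0566, 0.3784, 1.6299, 0.0, 1.1332, 0.1692]}
w6 n 1951 c [0.0003 0.0093 0.1075] normal [-0.003 -0.236  0.972] lean about x (rad) 0.238 yext [-0.0134  0.0248] zext [0.1017 0.1115] z at y=0 0.1052
s6 n 180 c [ 0.003  -0.0019  0.1041] normal [-0.014 -0.229  0.973] lean about x (rad) 0.231 yext [-0.0269  0.0245] zext [0.0979 0.1109] z at y=0 0.1045
```

The block kept its 0.24 lean in the pads and slid +y by 9 mm. Its +y edge is now at rim height, so the edge had nothing to bear against. The hand force is only the block's weight. I'll go back along the same path and set the +y rib slightly lower, on its roller, before rocking the other way.

```bash
python3 -m creep '[[[-0.03,0,0.02],0,0],[[-0.06,0,0.04],0,0],[[-0.09,0,0.06],0,0],[[-0.12,0,0.075],0,0],[[-0.14,0,0.085],0,0],[[-0.16,0,0.09],0,0],[[-0.16,0,0.09],0,0]]' 30;python3 st.py; python3 -c "
from h import *
grab('wrist','w7');grab('scene','s7')
d=load('s7');cv2.imwrite('pics/s7c.png',cv2.resize(d['img'][130:280,180:360,::-1],None,fx=4,fy=4,interpolation=3))"; python3 tilt.py w7 s7
```

```text
time_s: 8.95
ee_pos: [0.5409, 0.0592, 0.1325]
eef_rot: [-3.142, -0.0, 1.458]
force: [-0.4, -1.0, -2.0]
grip_width: 0.0137
{'time_s': 8.95, 'ee_pos': [0.5409, 0.0592, 0.1325], 'eef_rot': [-3.1416, -0.0, 1.4579], 'force': [-0.418, -0.9755, -1.9953], 'moment': [-0.055, 0.0029, 0.0134], 'grip_width': 0.0137, 'qpos': [0.0416, 0.3801, 1.6393, 0.0, 1.1221, 0.1545]}
w7 n 1918 c [0.0008 0.0017 0.103 ] normal [ 0.005 -0.22   0.975] lean about x (rad) 0.222 yext [-0.0213  0.017 ] zext [0.0975 0.1068] z at y=0 0.1027
s7 n 190 c [ 0.003  -0.0103  0.0998] normal [-0.005 -0.223  0.975] lean about x (rad) 0.225 yext [-0.0352  0.016 ] zext [0.0937 0.1063] z at y=0 0.1022
```

View pics/s7c.png

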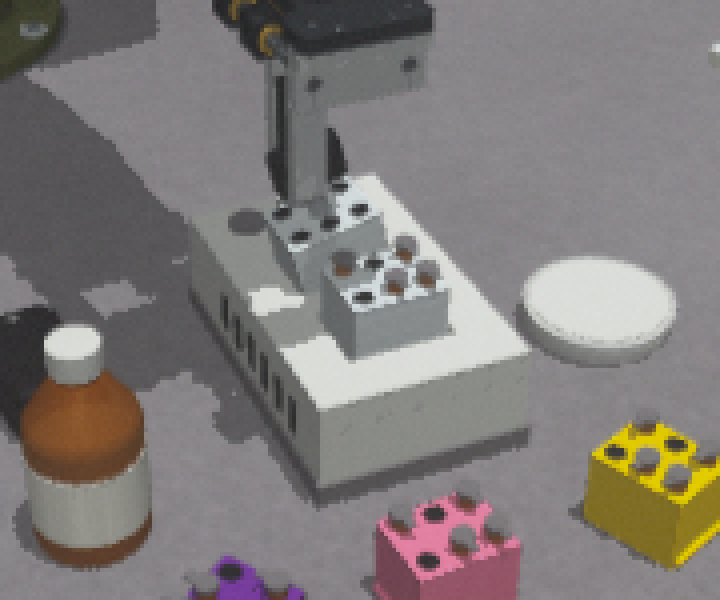

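```bash
python3 -m creep '[[[0,0,0.02],0,0],[[0,0,0.03],0,0],[[0.02,0,0.03],0,0],[[0.04,0,0.03],0,0],[[0.06,0,0.03],0,0],[[0.08,0,0.03],0,0],[[0.08,0,0.03],0,0]]' 15;python3 st.py; python3 -c "
from h import *
grab('wrist','w8');grab('scene','s8')"; python3 tilt.py w8 s8
```

```text
time_s: 9.75
ee_pos: [0.5415, 0.0628, 0.1314]
eef_rot: [3.141, 0.001, 1.458]
force: [-2.3, -5.0, 7.7]
grip_width: 0.0139
{'time_s': 9.75, 'ee_pos': [0.5415, 0.0628, 0.1314], 'eef_rot': [3.1411, 0.001, 1.4581], 'force': [-2.3093, -4.9668, 7.7424], 'moment': [-1.1349, 0.5431, 0.0693], 'grip_width': 0.0139, 'qpos': [0.0487, 0.3835, 1.6376, -0.0012, 1.1202, 0.1619]}
w8 n 1797 c [0.0006 0.0038 0.1012] normal [ 0.008 -0.192  0.981] lean about x (rad) 0.193 yext [-0.0179  0.0191] zext [0.0967 0.1046] z at y=0 0.1004
s8 n 188 c [ 0.004  -0.0074  0.0986] normal [ 0.029 -0.2    0.979] lean about x (rad) 0.202 yext [-0.033   0.0183] zext [0.0927 0.1043] z at y=0 0.1001
```

Now the lean is about 0.195, the +y rib is up about 11 mm and bears on its wall and roller (5 N sideways). Next, rotate about it in small steps.

```bash
python3 -m creep '[[[0.02,0,-0.01],0,0],[[0.04,0,-0.02],0,0],[[0.06,0,-0.03],0,0],[[0.08,0,-0.04],0,0],[[0.10,0,-0.05],0,0],[[0.12,0,-0.06],0,0],[[0.12,0,-0.06],0,0]]' 25;python3 st.py; python3 -c "
from h import *
grab('wrist','w9');grab('scene','s9')"; python3 tilt.py w9 s9
```

```text
time_s: 10.55
ee_pos: [0.5421, 0.0682, 0.1342]
eef_rot: [3.141, 0.002, 1.458]
force: [-2.4, -9.3, 4.8]
grip_width: 0.0138
{'time_s': 10.55, 'ee_pos': [0.5421, 0.0682, 0.1342], 'eef_rot': [3.1414, 0.002, 1.4578], 'force': [-2.3712, -9.339, 4.8047], 'moment': [-1.9998, 0.4524, -0.0265], 'grip_width': 0.0138, 'qpos': [0.059, 0.3829, 1.6312, -0.0022, 1.1277, 0.1729]}
w9 n 1512 c [-0.0011  0.0082  0.1032] normal [ 0.017 -0.148  0.989] lean about x (rad) 0.149 yext [-0.0123  0.0218] zext [0.0997 0.1058] z at y=0 0.102
s9 n 166 c [ 0.0037 -0.0063  0.1007] normal [ 0.028 -0.144  0.989] lean about x (rad) 0.144 yext [-0.0311  0.0213] zext [0.0963 0.1054] z at y=0 0.1016
```

It works: the left stays at about 11 mm and the right is up 2–3 mm. I'll continue.

```bash
python3 -m creep '[[[0.02,0,-0.01],0,0],[[0.04,0,-0.02],0,0],[[0.06,0,-0.03],0,0],[[0.08,0,-0.04],0,0],[[0.10,0,-0.05],0,0],[[0.12,0,-0.06],0,0],[[0.14,0,-0.068],0,0],[[0.16,0,-0.076],0,0],[[0.16,0,-0.076],0,0]]' 30;python3 st.py; python3 -c "
from h import *
grab('wrist','w10');grab('scene','s10')"; python3 tilt.py w10 s10
```

```text
time_s: 11.55
ee_pos: [0.543, 0.0764, 0.1379]
eef_rot: [3.141, 0.002, 1.458]
force: [-1.8, -6.8, 3.5]
grip_width: 0.0139
{'time_s': 11.55, 'ee_pos': [0.543, 0.0764, 0.1379], 'eef_rot': [3.1413, 0.0016, 1.458], 'force': [-1.7885, -6.8391, 3.4947], 'moment': [-1.6432, 0.2178, 0.0118], 'grip_width': 0.0139, 'qpos': [0.0737, 0.3825, 1.6222, -0.0017, 1.1369, 0.1872]}
w10 n 1497 c [0.0005 0.0133 0.1056] normal [-0.011 -0.057  0.998] lean about x (rad) 0.057 yext [-0.0041  0.0259] zext [0.1039 0.1071] z at y=0 0.1048
s10 n 160 c [ 0.0037 -0.0036  0.104 ] normal [-0.014 -0.068  0.998] lean about x (rad) 0.068 yext [-0.0277  0.0247] zext [0.1014 0.1065] z at y=0 0.1042
```

Right is now about 8 mm up, left about 11.5. I'll continue over to the other lean.

```bash
python3 -m creep '[[[0.03,0,-0.012],0,0],[[0.06,0,-0.024],0,0],[[0.09,0,-0.036],0,0],[[0.12,0,-0.046],0,0],[[0.15,0,-0.056],0,0],[[0.18,0,-0.066],0,0],[[0.21,0,-0.075],0,0],[[0.24,0,-0.084],0,0],[[0.27,0,-0.092],0,0],[[0.30,0,-0.1],0,0],[[0.30,0,-0.1],0,0]]' 30;python3 st.py; python3 -c "
from h import *
grab('wrist','w11');grab('scene','s11')
d=load('s11');cv2.imwrite('pics/s11c.png',cv2.resize(d['img'][130:280,180:360,::-1],None,fx=4,fy=4,interpolation=3))"; python3 tilt.py w11 s11
```

```text
time_s: 12.75
ee_pos: [0.5447, 0.0915, 0.1428]
eef_rot: [3.141, 0.001, 1.458]
force: [-0.4, -6.3, 2.0]
grip_width: 0.0138
{'time_s': 12.75, 'ee_pos': [0.5447, 0.0915, 0.1428], 'eef_rot': [3.1413, 0.0013, 1.458], 'force': [-0.3956, -6.2623, 1.955], 'moment': [-1.3618, 0.0558, -0.0273], 'grip_width': 0.0138, 'qpos': [0.1007, 0.3849, 1.6061, -0.0014, 1.1505, 0.2141]}
w11 n 1211 c [0.002  0.011  0.1559] normal [-0.026  0.069  0.997] lean about x (rad) -0.069 yext [-0.0092  0.0288] zext [0.1536 0.1579] z at y=0 0.1567
s11 n 150 c [0.0033 0.0037 0.1095] normal [-0.028  0.08   0.996] lean about x (rad) -0.08 yext [-0.0203  0.0331] zext [0.1069 0.1122] z at y=0 0.1098
```

View pics/s11c.png

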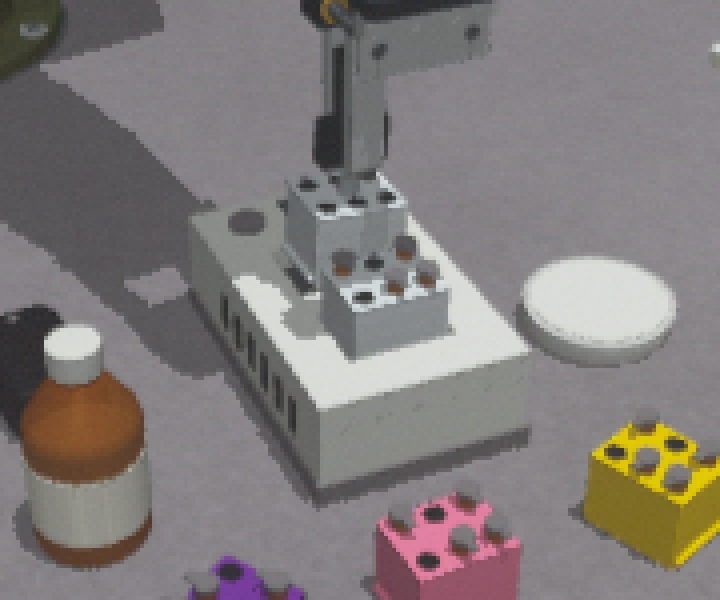

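Both ribs are now above their rollers: left about 12.5 mm up, right about 17, lean reversed to -0.075. To level it, I'll loosen the grip a bit and settle it softly onto the rollers so that they square it up.

```bash
python3 -m creep '[[[-0.02,0,0.005],0,0],[[-0.04,0,0.012],0,0],[[-0.06,0,0.02],0,0],[[-0.08,0,0.03],0,0],[[-0.10,0,0.04],0,0],[[-0.12,0,0.05],0,0],[[-0.13,0,0.055],0,0],[[-0.13,0,0.055],0,0]]' 12;python3 st.py; python3 -c "
from h import *
grab('wrist','w12');grab('scene','s12')"; python3 tilt.py w12 s12
```

```text
time_s: 13.65
ee_pos: [0.5438, 0.0855, 0.14]
eef_rot: [-3.141, -0.0, 1.458]
force: [0.3, -0.3, -1.4]
grip_width: 0.0139
{'time_s': 13.65, 'ee_pos': [0.5438, 0.0855, 0.14], 'eef_rot': [-3.1413, -0.0, 1.4579], 'force': [0.3011, -0.2837, -1.4062], 'moment': [0.0332, -0.0637, 0.0061], 'grip_width': 0.0139, 'qpos': [0.0895, 0.3845, 1.614, 0.0001, 1.1434, 0.2023]}
w12 n 1200 c [0.0017 0.0051 0.1533] normal [-0.033  0.063  0.997] lean about x (rad) -0.063 yext [-0.0146  0.0224] zext [0.1513 0.1552] z at y=0 0.1536
s12 n 175 c [ 0.0029 -0.0014  0.1066] normal [-0.003  0.066  0.998] lean about x (rad) -0.066 yext [-0.0258  0.0268] zext [0.104  0.1089] z at y=0 0.1065
```

```bash
python3 -m creep '[[[0,0,0.01],0,0],[[0,0,0.02],0,0],[[0,0,0.03],0,0],[[0,0,0.03],0,0]]' 8;python3 st.py; python3 -c "
from h import *
grab('wrist','w13');grab('scene','s13')"; python3 tilt.py w13 s13
```

```text
time_s: 14.15
ee_pos: [0.5438, 0.0856, 0.1385]
eef_rot: [-3.141, 0.0, 1.458]
force: [0.1, -0.1, -2.5]
grip_width: 0.0141
{'time_s': 14.15, 'ee_pos': [0.5438, 0.0856, 0.1385], 'eef_rot': [-3.1415, 0.0, 1.458], 'force': [0.0575, -0.0509, -2.5335], 'moment': [0.0071, -0.0774, 0.0089], 'grip_width': 0.0141, 'qpos': [0.0896, 0.3862, 1.6153, 0.0, 1.1402, 0.2024]}
w13 n 1137 c [0.002  0.0065 0.1517] normal [0.055 0.083 0.995] lean about x (rad) -0.083 yext [-0.0136  0.023 ] zext [0.1492 0.1538] z at y=0 0.1523
s13 n 158 c [ 0.0023 -0.0008  0.1053] normal [-0.007  0.078  0.997] lean about x (rad) -0.078 yext [-0.0258  0.027 ] zext [0.1023 0.1075] z at y=0 0.1052
```

The hand carries the full weight, so the rollers aren't touching. The -y lower corner is next to its wall, so I'll push the handle toward -y against it to level the block.

```bash
python3 -m creep '[[[-0.02,0,0],0,0],[[-0.04,0,0],0,0],[[-0.06,0,-0.005],0,0],[[-0.08,0,-0.01],0,0],[[-0.10,0,-0.015],0,0],[[-0.12,0,-0.02],0,0],[[-0.12,0,-0.02],0,0]]' 15;python3 st.py; python3 -c "
from h import *
grab('wrist','w14');grab('scene','s14')"; python3 tilt.py w14 s14
```

```text
time_s: 14.95
ee_pos: [0.5434, 0.0796, 0.14]
eef_rot: [3.141, -0.0, 1.458]
force: [-0.6, 4.2, 6.0]
grip_width: 0.0141
{'time_s': 14.95, 'ee_pos': [0.5434, 0.0796, 0.14], 'eef_rot': [3.141, -0.0003, 1.4579], 'force': [-0.6012, 4.154, 5.9955], 'moment': [0.9789, 0.1637, -0.0607], 'grip_width': 0.0141, 'qpos': [0.0787, 0.3812, 1.6186, 0.0002, 1.1412, 0.1915]}
w14 n 1232 c [0.0008 0.013  0.1068] normal [ 0.004 -0.006  1.   ] lean about x (rad) 0.006 yext [-0.0009  0.0241] zext [0.1058 0.108 ] z at y=0 0.1067
s14 n 132 c [ 0.0013 -0.0069  0.1061] normal [0.015 0.025 1.   ] lean about x (rad) -0.025 yext [-0.0292  0.0237] zext [0.1042 0.1076] z at y=0 0.1059
```

Level to within about 0.02 rad. Now grip firmer, rise, and centre it over the well.

```bash
python3 -m creep '[[[0,0,0],0,0],[[0.02,0,-0.03],0,0],[[0.04,0,-0.07],0,0],[[0.055,0,-0.12],0,0],[[0.055,0,-0.17],0,0],[[0.055,0,-0.22],0,0],[[0.055,0,-0.27],0,0],[[0.055,0,-0.32],0,0],[[0.055,0,-0.37],0,0],[[0.055,0,-0.41],0,0],[[0.055,0,-0.44],0,0],[[0.055,0,-0.44],0,0]]' 30;python3 st.py; python3 -c "
from h import *
grab('wrist','w15');grab('scene','s15')
d=load('s15');cv2.imwrite('pics/s15c.png',cv2.resize(d['img'][130:280,180:360,::-1],None,fx=4,fy=4,interpolation=3))"; python3 tilt.py w15 s15
```

```text
time_s: 16.25
ee_pos: [0.5436, 0.0824, 0.1618]
eef_rot: [3.141, -0.0, 1.458]
force: [0.2, 0.1, -2.8]
grip_width: 0.0139
{'time_s': 16.25, 'ee_pos': [0.5436, 0.0824, 0.1618], 'eef_rot': [3.1413, -0.0, 1.458], 'force': [0.1602, 0.0765, -2.7725], 'moment': [-0.005, -0.0303, -0.0226], 'grip_width': 0.0139, 'qpos': [0.0837, 0.358, 1.5956, -0.0, 1.1878, 0.1966]}
w15 n 1189 c [-0.0016  0.0165  0.1282] normal [0.008 0.014 1.   ] lean about x (rad) -0.014 yext [0.0019 0.0272] zext [0.1269 0.1293] z at y=0 0.1285
s15 n 191 c [ 0.0029 -0.0013  0.1281] normal [-0.006  0.007  1.   ] lean about x (rad) -0.007 yext [-0.0267  0.0265] zext [0.1268 0.1291] z at y=0 0.1281
```

View pics/s15c.png

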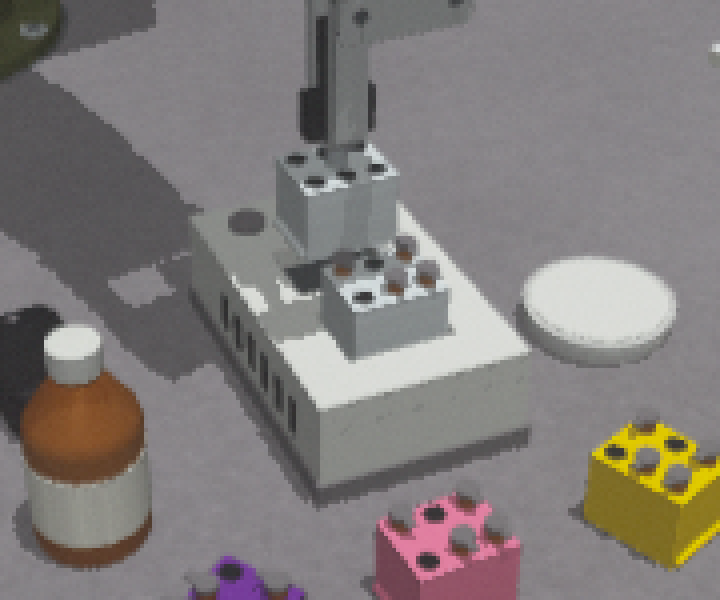

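View pics/w15.png

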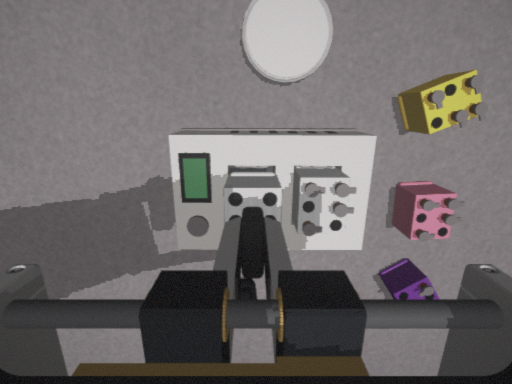

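The block hangs level about 20 mm over the rim, centred. In the pictures the tube block (385,290) and the bottle, dish and mouse look unmoved. I'll let it settle, then compare the surroundings with the first picture.

```bash
python3 -m creep '[[[0,0,0],0,0],[[0,0,0],0,0],[[0,0,0],0,0],[[0,0,0],0,0]]'
python3 - <<'E'
from h import *
c=grab('scene','s16'); a=load('s2')['img'].astype(int); b=c['img'].astype(int); D=abs(a-b).max(2)
for n,(r0,r1,c0,c1) in dict(bottle=(208,275,184,220),dish=(192,222,308,350),tubeblk=(202,220,262,293),mouse=(205,240,168,186)).items(): print(n,D[r0:r1,c0:c1].mean().round(1),(D[r0:r1,c0:c1]>40).sum())
E
python3 tilt.py s16; python3 st.py
```

```text
time_s: 16.75
ee_pos: [0.5435, 0.0824, 0.1616]
eef_rot: [-3.142, 0.0, 1.458]
force: [-0.2, -0.3, -2.6]
grip_width: 0.0142
bottle 3.0 9
dish 2.3 0
tubeblk 2.6 2
mouse 2.6 0
s16 n 175 c [ 0.0026 -0.0023  0.1278] normal [-0.005  0.012  1.   ] lean about x (rad) -0.012 yext [-0.0266  0.0267] zext [0.1265 0.1289] z at y=0 0.1278
{'time_s': 16.8, 'ee_pos': [0.5435, 0.0824, 0.1616], 'eef_rot': [-3.1415, -0.0, 1.458], 'force': [0.6794, 0.9735, -2.0283], 'moment': [-0.0835, -0.066, 0.0241], 'grip_width': 0.0137, 'qpos': [0.0837, 0.3583, 1.5958, 0.0, 1.1877, 0.1966]}
```

```bash
python3 -c "
from station import ctrl; print(ctrl.hand_in())"
```

```text
the job is handed in; nothing more can be done
None
```

The stuck block is out of the front well and held above it, and I handed the job in at about 16.8 s. I gripped the handle bar and leaned the block 0.24 rad toward -y, so its +y side came up about 14 mm while the -y side stayed on the floor. Rocking back about the raised +y rib then freed the -y side. I levelled the block against the -y wall and lifted it.

- **Final pose:** the underside is about 19–20 mm over the rim, the block is level within about 0.015 rad, and it is centred over its well to about 2 mm. The hand carries only the block's weight (about 2.6 N), and the grip is set to 30 N.
- **Surroundings:** the tube block, dish, bottle and mouse show no change between the picture taken after gripping and the last one.
- **What went less well:**
  - On the first try at rocking back, the block slid +y by about 9 mm still tilted, and the -y side rose about 5 mm. I set it down again and repeated the rock properly.
  - The lean the other way reached only about 0.075 rad, short of the suggested 0.2. By then both ribs were already above their rollers.
  - My first attempt at levelling, by lowering the block onto the rollers, did not work.
  - The two cameras disagreed by up to 0.03 rad on the tilt just before the lift, but agreed within 0.01 rad after it.

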